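Open the tea canister whose quarter-turn cap may go either way

TASK

Get ready to make tea: take the steel infuser basket off the capped canister and hang it by its handle on the hook of the stand. Then take off the canister's quarter-turn cap - it may be a normal or a reverse one, so find out which way it loosens - and finish while holding the cap upright in the gripper, well clear above its canister, with the basket still hanging. Leave the two mugs and the teaspoon where they are.

Things in the scene. Friction and masses are not known exactly. Their poses are not given: they have to be found in the camera images.
- caddy: fixed wooden board with a low rail, 110 x 240 mm, floor 10 mm and rail 22 mm above the worktop; origin at the centre of its underside, y along its length. Two white canisters are fixed on it at y = +55 and -55 mm of its frame: 76 mm diameter, flat shoulder 60 mm above the worktop, then a toothed steel neck 47 mm wide up to 84 mm. The +y one is capped, the other is open
- seat (a point): where the cap's origin is while seated: x = 0, y = +55, z = 61.5 mm of the caddy's frame, on the capped canister. One canister has a normal neck (cap opens counter-clockwise seen from above), the other a reverse one (opens clockwise); which of them is the capped one changes and is not told
- cap: loose round black ribbed cap, 58 mm diameter, 34 mm high, 80 g; origin at the centre of its lower edge, z up, a thin grey line on its flat top along x. Seated, its lower edge is 2 mm above the shoulder. Lugs hold it down. It turns easily without rising: 60 degrees the right way, a stop 10 degrees farther, then it lifts straight up, free after 14 mm; the wrong way it stops within 15 degrees
- basket: loose round steel infuser basket, 94 mm wide at the rim, 52 mm at the foot, rim 45 mm high, 120 g, with a stiff upright handle of 8 mm round bar; origin at the centre of its foot, z up. It starts on top of the cap. The handle's straight top bar runs along the basket's y axis from -40 to +40 mm, its centre line 110 mm above the foot; its legs are at y = +-47 mm
- bar (a point): centre of the top bar of the basket's handle
- hook_stand: fixed dark steel stand: foot disc of 100 mm diameter, post of 16 mm diameter up to z = 170 mm, and a level hook arm of 8 mm round bar, centre line at z = 150 mm, from the post along -x of the stand's frame to x = -88 mm, then turned up to its tip at x = -104 mm, z = 172 mm; origin at the centre of the foot's underside
- crook (a point): top of the hook arm at x = -65 mm of the stand, z = 154 mm: a good place for the basket's bar to lie, across the arm
- green_mug: loose green and white mug, 83 x 117 x 94 mm, a bystander; origin at its underside
- tall_mug: loose taller glazed mug, 75 x 112 x 107 mm, a bystander; origin at its underside
- teaspoon: loose teaspoon, 130 mm, a bystander; origin at its underside

How it is judged:
By the outcome, as a careful person would: the job done as asked, in the order asked, and still so for the second after the job is handed in, while the arm keeps its last pose, push and grip.
It also fails if it takes over 58 s, if anything falls off the work surface, if the arm or the gripper's body presses on something with over 40 N, if the wrist force passes 120 N, or if a joint passes its speed limit or range.

ROBOT

A 6-joint arm with a two-finger parallel gripper is mounted at the origin on a cart in front of the work surface, level with it; the furniture and walls round the work are solid. World frame = base frame: x ahead of the robot, y to its left, z up, the work surface at z = 0. Lengths are in m, angles in rad, forces in N, time in s.
With the tool pointing down it reaches from about 0.3 to 0.825 m from the base axis. Payload 5.4 kg.
Tool frame: the origin (TCP) lies at the very end of the fingers, on their centre line; the grasp point (between the pads) lies 19 mm behind it; z points along the fingers, y is the line along which they close (so a half turn about z gives the same grasp; the last joint's range is limited). The gripper opens to 92 mm and grips with 3 to 60 N. Pads are 20 mm wide; open, the fingers measure 128 mm over their backs; the gripper's body (75 mm by 189 mm) begins 69 mm behind the grasp point.
Start: joints at [1.074, 0.158, 1.597, -0, 1.386, -0.21], TCP at [0.163, 0.551, 0.215] pointing down, gripper open.
Joint ranges: [-2.91, 2.91], [-0.94, 2.29], [0.18, 2.7], [-1.29, 4.43], [0.17, 2.64], [-3, 3]. Speed limits (rad/s): [2.57, 2.57, 3.14, 3.14, 3.14, 3.14].

INTERFACE

Orientations are given as a rotation vector (axis times angle).
In Python, from workcell import bot gives the robot as it stands. Calls block until the motion is done:
- bot.goto(position, orientation): joint-space move of the TCP to a pose.
- bot.line_to(position, rot=None, max_speed=0.15): straight line of the TCP; rot=None keeps the orientation; max_speed is the mean speed in m/s.
- bot.set_joints(angles): joint-space move.
- bot.set_gripper(opening, newtons=None): opening from 0.0 (shut) to 1.0 (fully open); newtons is the grip in N (None keeps the last); returns when the fingers have stopped.
- bot.hold(seconds).
- bot.inverse_kinematics(position, orientation): joint angles nearest the present ones, or None.
- bot.read_camera(name): name is "side" or "top" or "wrist"; returns a dict with "pixels" (400x640x3 uint8, blue, green, red), "fx", "fy", "cx", "cy" (pixels), "R" (3x3) and "t" (3): a world point X has camera coordinates R X + t. Camera axes: x right, y down, z forward; pixel columns grow to the right and rows downward; lengths in m; the calibration is good to about 2 mm. The wrist camera is an equidistant fisheye: a pixel r from the principal point sees the ray r / f radians off the axis. A picture is of the moment at which its call begins. There is no depth.
A pose or a line that the arm cannot do raises bot.MotionError and nothing moves.
- bot.job_done(): hands the job in; it is judged then, once.
Readings, each from a call of its own:
- bot.current_clock(): time.
- bot.current_joints(): joint angles.
- bot.current_joint_vel(): joint speeds.
- bot.current_effort(): joint torques, N m.
- bot.current_ee_pos(): TCP position.
- bot.current_tool_rot(): TCP orientation.
- bot.current_contact_force(): force on the tool from outside, world axes, zero at the start.
- bot.current_ft_torque(): the same for the moment, N m.
- bot.current_opening(): opening from 0.0 (shut) to 1.0 (fully open).
- bot.current_grip_force(): force on a finger pad.
Only numpy, scipy, OpenCV 4.12 (cv2) and the standard library are available. Lean on these libraries where they do the work, as an engineer would, in place of code of your own. Each camera call takes 0.05 s, during which the arm holds its last target. There are 200 camera calls.

## Working session

There is one attempt and no reset: what is moved stays moved. The work goes in short steps, each a Python script; the robot and the scene stay as the last script left them, time stands still between calls to the robot, and variables do not carry over. Pictures are saved under pics/ and viewed, at most 10 in all, crops included, and the job is handed in when it is done.

```bash
mkdir -p pics
python3 - <<'E'
from workcell import bot
import cv2,numpy as np
for n in ["side","top"]:
    c=bot.read_camera(n); cv2.imwrite(f"pics/{n}0.png",c["pixels"])
    np.savez(f"{n}0.npz",**{k:c[k] for k in c})
    R=np.array(c["R"]);print(n,c["fx"],c["cx"],c["cy"],np.round(R,3).tolist(),(-R.T@c["t"]).round(3))
print(bot.current_clock(),bot.current_tool_rot())
E
```

```text
side 460.19959903600085 328.2105162799493 193.82862991253515 [[-0.922, -0.387, -0.017], [-0.15, 0.397, -0.905], [0.357, -0.832, -0.424]] [0.01  1.177 0.752]
top 395.33418852604495 320.4558282957918 198.32711517138884 [[-0.006, -1.0, -0.004], [-0.987, 0.007, -0.163], [0.163, 0.003, -0.987]] [ 0.294 -0.007  1.381]
0.1 [-4.48854364e-01 -3.10879272e+00  2.42694603e-03]
```

View pics/side0.png

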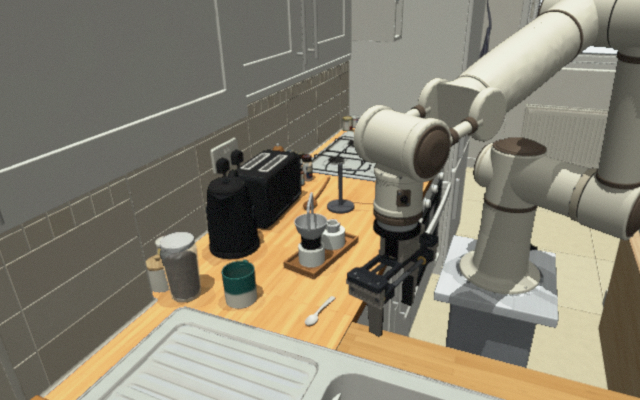

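View pics/top0.png

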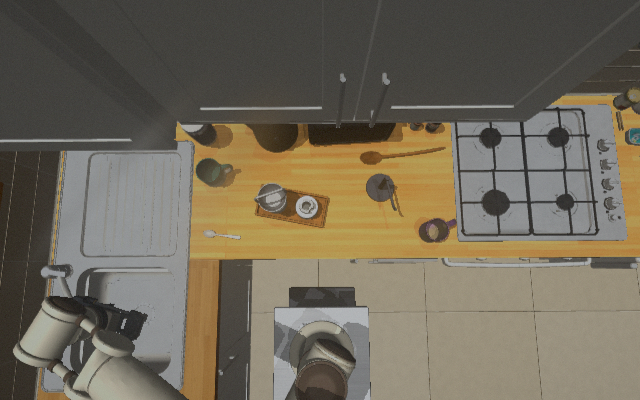

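The side view shows the caddy near (322,250), the basket at (310,225) and the stand at (340,185). In the top view the caddy is at about (292,207), the stand foot at (380,187) and the hook tip at (397,212). Next I'll enlarge both.

Run:
```python
import cv2,numpy as np
a=cv2.imread("pics/top0.png")[145:245,240:440]; b=cv2.imread("pics/side0.png")[140:290,270:400]
cv2.imwrite("pics/topc.png",cv2.resize(a,None,fx=4,fy=4,interpolation=cv2.INTER_CUBIC))
cv2.imwrite("pics/sidec.png",cv2.resize(b,None,fx=4,fy=4,interpolation=cv2.INTER_CUBIC))
```

```text
(no output)
```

View pics/topc.png

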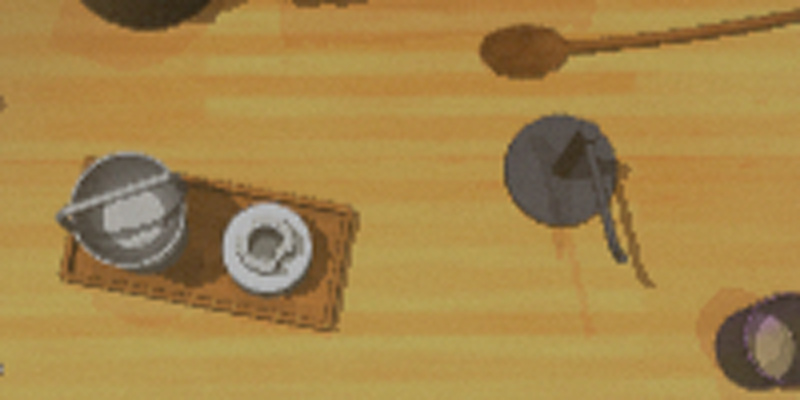

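View pics/sidec.png

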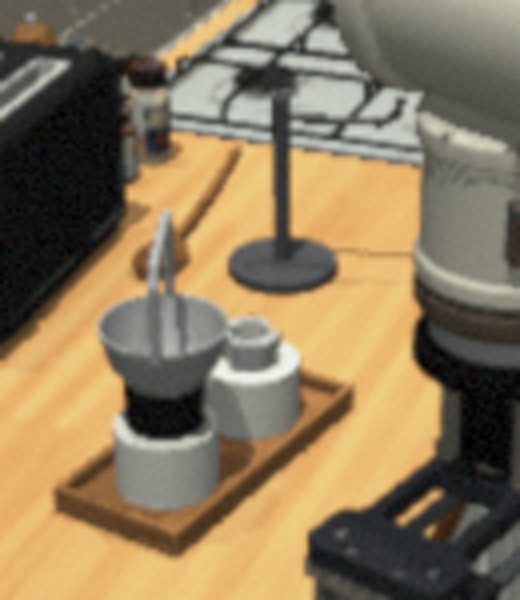

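The top crop shows these points, in crop pixels:
- Handle bar ends at about (62,215) and (185,175).
- Open canister shoulder centre at (267,248).
- Caddy rail corners at (357,207), (335,330) and (62,280).
- Stand foot centre at (560,170), post top at (590,130) and hook tip at (623,260).

```bash
cat > h.py <<'E'
import numpy as np
from scipy.spatial.transform import Rotation as Ro
def bp(c,u,v,z):
    d=np.array([(u-c["cx"])/c["fx"],(v-c["cy"])/c["fy"],1.]);R=np.array(c["R"])
    o=-R.T@c["t"];d=R.T@d;return o+d*(z-o[2])/d[2]
def proj(c,X):
    p=np.array(c["R"])@X+c["t"];return np.array([c["fx"]*p[0]/p[2]+c["cx"],c["fy"]*p[1]/p[2]+c["cy"]])
def rot(yaw):  # tool down, closing axis y at angle yaw in world
    y=np.array([np.cos(yaw),np.sin(yaw),0]);z=np.array([0,0,-1.]);x=np.cross(y,z)
    return Ro.from_matrix(np.c_[x,y,z]).as_rotvec()
E
python3 - <<'E'
from h import *
c=np.load("top0.npz");s=np.load("side0.npz")
T=lambda u,v,z:bp(c,u/4+240,v/4+145,z)
S=lambda u,v,z:bp(s,u/4+270,v/4+140,z)
for n,u,v,z in [("bar1",62,215,.2055),("bar2",185,175,.2055),("rim",128,210,.1405),("open",267,248,.06),("openneck",270,243,.084),("c1",357,207,.022),("c2",335,330,.022),("c3",62,280,.022),("foot",560,170,.008),("posttop",590,130,.17),("tip",623,260,.172)]: print(n,T(u,v,z).round(4))
for n,u,v,z in [("rim",165,340,.1405),("cc1",350,385,.022),("c3",175,548,.022),("c4",60,493,.022),("open",255,370,.06),("foot",283,264,.01),("posttop",282,98,.17),("bartop",165,218,.2055)]: print("S",n,S(u,v,z).round(4))
E
```

```text
bar1 [0.4887 0.1933 0.2055]
bar2 [0.5187 0.1007 0.2055]
rim [0.5031 0.1518 0.1405]
open [0.4833 0.0443 0.06  ]
openneck [0.484  0.0409 0.084 ]
c1 [ 0.5243 -0.0327  0.022 ]
c2 [ 0.417  -0.0127  0.022 ]
c3 [0.4619 0.2233 0.022 ]
foot [ 0.5585 -0.2126  0.008 ]
posttop [ 0.5591 -0.2128  0.17  ]
tip [ 0.4561 -0.2344  0.172 ]
S rim [0.4896 0.1802 0.1405]
S cc1 [0.4177 0.0008 0.022 ]
S c3 [0.4554 0.2475 0.022 ]
S c4 [0.5588 0.2169 0.022 ]
S open [0.4702 0.0668 0.06  ]
S foot [ 0.5517 -0.1985  0.01  ]
S posttop [ 0.5516 -0.1981  0.17  ]
S bartop [0.5119 0.1266 0.2055]
```

Run:
```python
from h import *
c=np.load("top0.npz");s=np.load("side0.npz")
print(s["fx"],s["fy"],c["fx"],c["fy"])
X=np.array([.163,.551,.215]);print(proj(s,X),proj(c,X))
from workcell import bot
rv=Ro.from_rotvec(bot.current_tool_rot()).as_matrix();print(rv.round(2))
for k in(-1,1):
  p=X+k*.05*rv[:,1];print(proj(s,p),proj(c,p))
w=bot.read_camera("wrist");R=np.array(w["R"]);C=-R.T@w["t"];print(w["fx"],(rv.T@(C-bot.current_ee_pos())).round(4),(rv.T@R.T).round(3).tolist())
# plan candidates
for p,y in [((.5037,.147,.35),np.deg2rad(18)),((.5037,.147,.195),np.deg2rad(18)),((.495,-.225,.25),np.deg2rad(12))]:
  for d in(0,np.pi/2,-np.pi/2,np.pi): print(p,d,bot.inverse_kinematics(p,rot(y+d)))
```

```text
460.19959903600085 460.19959903600085 395.33418852604495 395.33418852604495
[391.11341009 316.59430451] [127.6373688  311.39748964]
[[-0.96  0.28 -0.  ]
 [ 0.28  0.96 -0.  ]
 [ 0.   -0.   -1.  ]]
[405.85252371 302.16042066] [144.03273434 316.42141466]
[375.03873799 332.33608898] [111.31567941 306.39614072]
309.70691628693146 [ 0.077  -0.0008 -0.1686] [[0.0, -0.962, -0.271], [1.0, 0.0, -0.001], [0.001, -0.271, 0.962]]
(0.5037, 0.147, 0.35) 0 [ 5.34110833e-02 -2.68076057e-02  1.52796430e+00 -4.44089210e-16
  1.64043596e+00 -2.60748182e-01]
(0.5037, 0.147, 0.35) 1.5707963267948966 [ 5.34110833e-02 -2.68076057e-02  1.52796430e+00 -4.44089210e-16
  1.64043596e+00 -1.83154451e+00]
(0.5037, 0.147, 0.35) -1.5707963267948966 [ 0.05341108 -0.02680761  1.5279643   0.          1.64043596  1.31004814]
(0.5037, 0.147, 0.35) 3.141592653589793 [ 0.05341108 -0.02680761  1.5279643   0.          1.64043596  2.88084447]
(0.5037, 0.147, 0.195) 0 [ 5.34110833e-02  4.35270760e-02  1.76020740e+00 -4.44089210e-16
  1.33785818e+00 -2.60748182e-01]
(0.5037, 0.147, 0.195) 1.5707963267948966 [ 5.34110833e-02  4.35270760e-02  1.76020740e+00 -4.44089210e-16
  1.33785818e+00 -1.83154451e+00]
(0.5037, 0.147, 0.195) -1.5707963267948966 [0.05341108 0.04352708 1.7602074  0.         1.33785818 1.31004814]
(0.5037, 0.147, 0.195) 3.141592653589793 [0.05341108 0.04352708 1.7602074  0.         1.33785818 2.88084447]
(0.495, -0.225, 0.25) 0 [-6.48965820e-01  5.45751094e-02  1.63922210e+00 -4.44089210e-16
  1.44779544e+00 -8.58405330e-01]
(0.495, -0.225, 0.25) 1.5707963267948966 [-6.48965820e-01  5.45751094e-02  1.63922210e+00 -4.44089210e-16
  1.44779544e+00 -2.42920166e+00]
(0.495, -0.225, 0.25) -1.5707963267948966 [-6.48965820e-01  5.45751094e-02  1.63922210e+00 -4.44089210e-16
  1.44779544e+00  7.12390997e-01]
(0.495, -0.225, 0.25) 3.141592653589793 [-0.64896582  0.05457511  1.6392221   0.          1.44779544  2.28318732]
```

The calibration checks out: the finger tip projects where it is seen. My hand-read side pixels are the weaker data, so I'll use the top estimates and refine with the wrist camera from above the basket.

Run:
```python
from h import *
from workcell import bot
import cv2
bot.goto([.504,.147,.33],rot(np.deg2rad(18)))
w=bot.read_camera("wrist");np.savez("w1.npz",**w);im=w["pixels"].copy();cv2.imwrite("pics/w1raw.png",im)
def wp(c,X):
    p=np.array(c["R"])@np.array(X)+c["t"];r=np.hypot(p[0],p[1]);th=np.arctan2(r,p[2]);return np.array([c["cx"],c["cy"]])+c["fx"]*th*p[:2]/r
cy=np.array([.187,.982]);cx=np.array([.982,-.187]);cc=np.array([.504,.152])-.055*cy
def circ(x,y,z,r,col):
    t=np.linspace(0,2*np.pi,60);pts=np.array([wp(w,[x+r*np.cos(a),y+r*np.sin(a),z]) for a in t]);cv2.polylines(im,[np.round(pts*8).astype(int)],True,col,1,cv2.LINE_AA,3)
circ(.504,.152,.1405,.047,(0,0,255));circ(.504,.152,.06,.038,(0,255,0));circ(*(cc-.055*cy),.06,.038,(0,255,0));circ(.5588,-.2127,.01,.05,(255,255,0))
b=np.array([.309*-1,.951]);
for z in(.2055,):
    p=[wp(w,[.504+k*.047*b[0],.147+k*.047*b[1],z]) for k in(-1,1)];cv2.line(im,*[tuple(np.round(q).astype(int)) for q in p],(0,0,255),1)
p=[wp(w,[*(cc+i*.055*cx+j*.12*cy),.022]) for i,j in((1,1),(1,-1),(-1,-1),(-1,1))];cv2.polylines(im,[np.round(p).astype(int)],True,(255,0,255),1)
cv2.imwrite("pics/w1.png",np.hstack([im[:, :]]))
print(bot.current_clock(),bot.current_ee_pos())
```

```text
2.1583 [0.50367036 0.14782958 0.32975732]
```

View pics/w1.png

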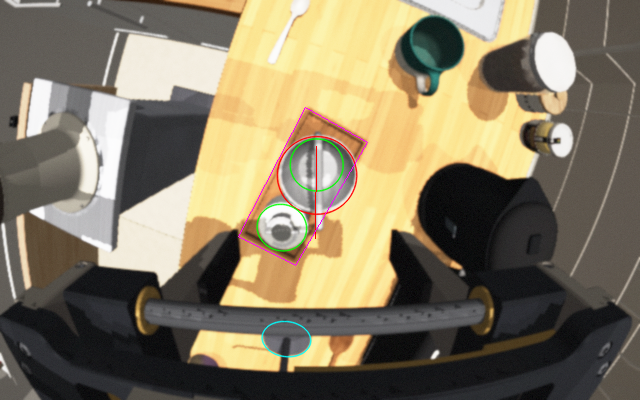

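The projected overlays fit the picture: caddy outline, rim circle at (317,175), open canister at (283,227) and stand foot at (287,338). Next I'll zoom in on the bar.

Run:
```python
import cv2
a=cv2.imread("pics/w1.png")[110:260,230:390];b=cv2.imread("pics/w1raw.png")[110:260,230:390]
cv2.imwrite("pics/w1z.png",cv2.resize(cv2.hconcat([b[:,40:140],a[:,40:140]]),None,fx=4,fy=4,interpolation=cv2.INTER_CUBIC))
```

```text
(no output)
```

View pics/w1z.png

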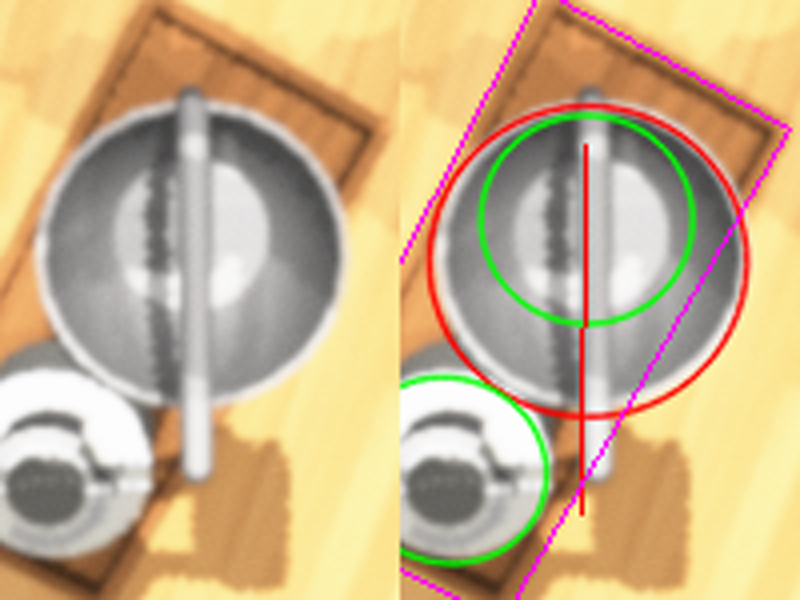

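The bar runs from pixel (318.0,133.8) to (319.3,228.8). The rim centre is at (318.2,173).

```bash
cat >> h.py <<'E'
def wbp(c,u,v,z):
    d=np.array([u-c["cx"],v-c["cy"]]);r=np.hypot(*d);th=r/c["fx"];R=np.array(c["R"])
    ray=R.T@np.r_[d/r*np.sin(th),np.cos(th)];o=-R.T@c["t"];return o+ray*(z-o[2])/ray[2]
E
python3 - <<'E'
from h import *
w=np.load("w1.npz")
a=wbp(w,318,133.75,.2035);b=wbp(w,319.25,228.75,.2035)
print(a,b,np.linalg.norm(a-b),(a+b)/2,np.rad2deg(np.arctan2(*(a-b)[1::-1])))
print(wbp(w,318.2,173,.1405))
E
```

```text
[0.48819836 0.20323224 0.2035    ] [0.51937867 0.11272172 0.2035    ] 0.09573068896007622 [0.50378852 0.15797698 0.2035    ] 109.00851347050849
[0.50473509 0.15589472 0.1405    ]
```

Run:
```python
from h import *
from workcell import bot
ang=np.deg2rad(108.5);u=np.array([np.cos(ang),np.sin(ang)])
g=np.array([.504,.155])+.024*u; r=rot(ang-np.pi/2)
bot.set_gripper(.5)
bot.goto([*g,.26],r); bot.line_to([*g,.1905],max_speed=.1)
bot.set_gripper(0,45); print("grip",bot.current_opening(),bot.current_grip_force(),bot.current_ee_pos(),bot.current_contact_force().round(2))
bot.line_to([*g,.285],max_speed=.1); print(bot.current_contact_force().round(2),bot.current_ft_torque().round(3),bot.current_opening())
a=np.deg2rad(192);h=np.array([np.cos(a),np.sin(a)]) # arm direction (post->tip)
n=np.array([-h[1],h[0]]); n=n*np.sign(n[1]);print(h,n)
an=np.arctan2(n[1],n[0]);print(np.rad2deg(an))
foot=np.array([.5588,-.2127])
q=foot+.175*h+.024*n
r2=rot(an-np.pi/2)
bot.goto([*q,.285],r2)
bot.line_to([*q,.1955-.015],max_speed=.15)
import cv2
for m in("wrist","side"):
    c=bot.read_camera(m);np.savez(m+"2.npz",**c);cv2.imwrite(f"pics/{m}2.png",c["pixels"])
print(bot.current_ee_pos(),q,bot.current_opening(),bot.current_clock())
```

```text
grip 0.07307567498163957 44.99750196933746 [0.49646781 0.17778942 0.1906012 ] [0.85 1.3  0.26]
[-0.16  0.09 -0.76] [-0.048  0.044 -0.014] 0.06887103625788593
[-0.9781476  -0.20791169] [-0.20791169  0.9781476 ]
102.00000000000001
[ 0.38335086 -0.22620433  0.18181998] [ 0.38263429 -0.225609  ] 0.0667050508868203 8.4917
```

View pics/wrist2.png

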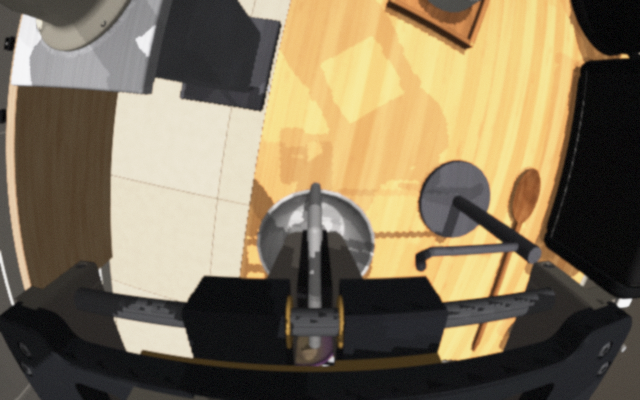

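The basket is held, with its rim centre at about (317,240) and the handle top corner at (316,187). The hook tip is at (421,262), the post foot at (455,198) and the post top at (538,256). Checking the hook geometry from these.

Run:
```python
from h import *
w=np.load("wrist2.npz")
for n,u,v,z in[("tip",421,262,.172),("armmid",470,250,.15),("posttop",536,256,.17),("foot",455,199,.01),("rimL",258,240,.13),("rimR",374,240,.13),("rimTop",316,191,.13),("barcorner",316,187,.1955)]: print(n,wbp(w,u,v,z).round(4))
f=np.array([.5588,-.2127]);h=np.array([-.978,-.208]);print(f+.104*h,f+.05*h)
```

```text
tip [ 0.4563 -0.2288  0.172 ]
armmid [ 0.506  -0.2219  0.15  ]
posttop [ 0.5596 -0.2105  0.17  ]
foot [ 0.5554 -0.2094  0.01  ]
rimL [ 0.3434 -0.254   0.13  ]
rimR [ 0.4321 -0.2351  0.13  ]
rimTop [ 0.3794 -0.2061  0.13  ]
barcorner [ 0.3751 -0.1877  0.1955]
[ 0.457088 -0.234332] [ 0.5099 -0.2231]
```

Run:
```python
from h import *
from workcell import bot
import cv2
a=np.deg2rad(192);h=np.array([np.cos(a),np.sin(a)]);n=np.array([.20791,-.97815])*-1
foot=np.array([.5585,-.2115])
P=lambda s:foot+s*h+.024*n
bot.line_to([*P(.175),.1805]); bot.line_to([*P(.066),.1805],max_speed=.1)
bot.hold(.1);f0=bot.current_contact_force();print(f0.round(2))
z=.150;bot.line_to([*P(.066),z],max_speed=.08)
while z>.136:
    f=bot.current_contact_force()-f0;print(round(z,4),f.round(2))
    if f[2]>1.5:break
    z-=.0015;bot.line_to([*P(.066),z],max_speed=.05)
print(bot.current_ee_pos(),bot.current_clock())
for m in("wrist",):
    c=bot.read_camera(m);np.savez(m+"3.npz",**c);cv2.imwrite(f"pics/{m}3.png",c["pixels"])
```

```text
[ 1.13  0.44 -2.28]
0.15 [-0.92  0.56  1.2 ]
0.1485 [-0.89 -0.87  1.56]
[ 0.48916007 -0.20189081  0.14881801] 10.8667
```

View pics/wrist3.png

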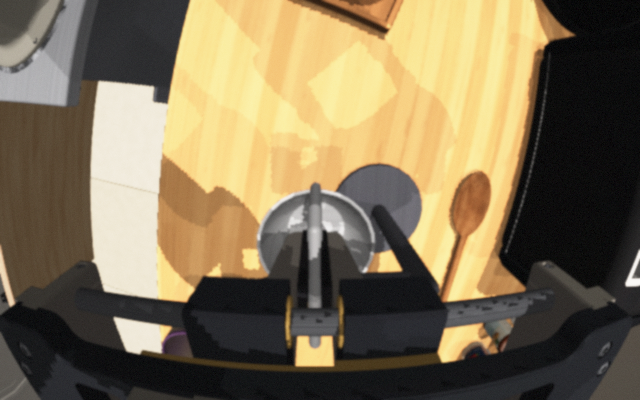

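The basket is over the arm beside the post, and rim and post are clear. The force noise is about 1 N, so I'll lower further with a higher threshold.

Run:
```python
from h import *
from workcell import bot
a=np.deg2rad(192);h=np.array([np.cos(a),np.sin(a)]);n=np.array([-.20791,.97815])
p=np.array([.5585,-.2115])+.066*h+.024*n
def F(k=6):
    s=0
    for _ in range(k): bot.hold(.02);s=s+bot.current_contact_force()
    return s/k
f0=F();t0=bot.current_ft_torque();z=.1485
while z>.138:
    z-=.001;bot.line_to([*p,z],max_speed=.05);f=F(3)-f0;print(round(z,4),f.round(2))
    if f[2]>4:break
print((bot.current_ft_torque()-t0).round(3),bot.current_ee_pos(),bot.current_clock())
```

```text
0.1475 [ 0.02 -0.76  0.64]
0.1465 [ 0.14 -0.29 -0.22]
0.1455 [-0.09  0.01  0.3 ]
0.1445 [ 0.2  -0.77 -0.32]
0.1435 [0.39 0.23 0.28]
0.1425 [0.25 0.21 1.74]
0.1415 [-1.31  1.21  6.12]
[ 0.153  0.201 -0.007] [ 0.48924739 -0.20184917  0.14209518] 13.1167
```

Run:
```python
from h import *
from workcell import bot
import cv2
a=np.deg2rad(192);h=np.array([np.cos(a),np.sin(a)]);n=np.array([-.20791,.97815])
p=np.array([.5585,-.2115])+.066*h+.024*n
bot.line_to([*p,.1422],max_speed=.05)
bot.set_gripper(.15); bot.set_gripper(.35)
bot.line_to([*p,.28],max_speed=.12)
# cap pose: tool yaw = -10.6+? choose j6 mid-range
q=np.array([.504,.1535])
for d in (-90,-72,0,18,90): print(d,bot.inverse_kinematics([*q,.16],rot(np.deg2rad(d)))[5].round(2))
bot.goto([.504,.05,.30],rot(np.deg2rad(0)))
for m in("wrist","side"):
    c=bot.read_camera(m);np.savez(m+"4.npz",**c);cv2.imwrite(f"pics/{m}4.png",c["pixels"])
w=cv2.imread("pics/wrist4.png")
s=cv2.resize(cv2.imread("pics/side4.png")[130:290,270:430],None,fx=2,fy=2,interpolation=cv2.INTER_CUBIC)
cv2.imwrite("pics/v4.png",np.hstack([w[:320,160:560],s]));print(bot.current_clock())
```

```text
-90 1.64
-72 1.32
0 0.07
18 -0.25
90 -1.5
16.5333
```

View pics/v4.png

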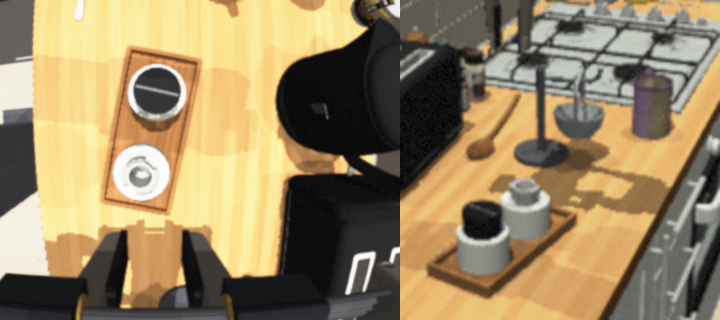

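The basket hangs on the hook. The cap is at about (317,90) in the wrist image, with its line roughly along image x. Measuring the cap and its clearance to the kettle and toaster.

Run:
```python
from h import *
w=np.load("wrist4.npz");c=np.load("top0.npz")
print(wbp(w,317,90,.0955),wbp(w,317+0,92,.0955))
import cv2
# refine: dark disc centroid
im=w["pixels"][55:130,280:350].astype(int).max(2)<75
im=im.astype(np.uint8);k,l,s,ce=cv2.connectedComponentsWithStats(im);i=1+s[1:,4].argmax();print(s[i],ce[i]+[280,55])
print(wbp(w,*(ce[i]+[280,55]),.0955))
print("kettle",bp(c,277,152,.05),wbp(w,437,110,.1), wbp(w,437,110,.0),"toaster",wbp(w,447,185,.15))
from workcell import bot
print(bot.current_ee_pos())
```

```text
[0.5063232  0.15418187 0.0955    ] [0.50632369 0.15176133 0.0955    ]
[ 15  33  43  25 694] [314.30691643 100.77809798]
[0.50313717 0.14115867 0.0955    ]
kettle [0.67881414 0.14818225 0.05      ] [0.65465949 0.13579458 0.1       ] [0.69572179 0.13865349 0.        ] toaster [0.65220917 0.05201222 0.15      ]
[0.50409595 0.04877759 0.29959343]
```

Run:
```python
from h import *
from workcell import bot
q=np.array([.505,.1535]);r=rot(0)
bot.set_gripper(1.0)
bot.goto([*q,.16],r);bot.line_to([*q,.071],max_speed=.1)
f0=bot.current_contact_force()
bot.set_gripper(0,15);bot.hold(.1);f=bot.current_contact_force();print(bot.current_opening()*92,(f-f0).round(2),bot.current_ee_pos())
bot.set_gripper(0,45);bot.hold(.15);f=bot.current_contact_force();print(bot.current_opening()*92,(f-f0).round(2))
def Tz():
    s=0
    for _ in range(3): bot.hold(.02);s+=bot.current_ft_torque()[2]
    return s/3
t0=Tz();j0=np.array(bot.current_joints());print("t0",t0,bot.current_clock())
ok=None
for d in(5,10,15,20,25):
    j=j0.copy();j[5]-=np.deg2rad(d);bot.set_joints(j);t=Tz();print("ccw",d,round(t-t0,3))
    if abs(t-t0)>.4: break
np.save("j0.npy",j0);print(bot.current_contact_force().round(1),bot.current_clock())
```

```text
57.544753828808574 [ 2.38 -0.62 -0.02] [0.505349   0.15350624 0.07116581]
57.026571274545155 [4.03 0.07 0.03]
t0 0.006368925523382062 20.4083
ccw 5 0.013
ccw 10 -0.546
[ 3.5 -1.3 -1.2] 21.0083
```

Counter-clockwise stops before 10°, so this is the reverse neck and it opens clockwise.

Run:
```python
from h import *
from workcell import bot
j0=np.load("j0.npy")
def Tz():
    s=0
    for _ in range(3): bot.hold(.02);s+=bot.current_ft_torque()[2]
    return s/3
for d in(-10,-25,-40,-50,-57,-61,-64,-67,-70):
    j=j0.copy();j[5]-=np.deg2rad(d);bot.set_joints(j);t=Tz();print(d,round(t,3))
    if abs(t)>.35: break
print(bot.current_ee_pos(),bot.current_contact_force().round(1),bot.current_clock())
```

```text
-10 -0.019
-25 0.007
-40 -0.003
-50 -0.018
-57 0.001
-61 0.005
-64 0.023
-67 0.053
-70 0.794
[0.50490179 0.15359957 0.07115689] [-3.9  1.4  4.5] 24.1417
```

Stop reached at 70°, as expected. I'll back off to -66° and lift gently while watching the force.

Run:
```python
from h import *
from workcell import bot
import cv2
j=np.load("j0.npy").copy();j[5]+=np.deg2rad(66);bot.set_joints(j);bot.hold(.1)
p=np.array(bot.current_ee_pos());z0=p[2];f0=bot.current_contact_force();ok=True
for dz in(.002,.004,.007,.011,.016,.022):
    bot.line_to([p[0],p[1],z0+dz],max_speed=.05);bot.hold(.04);f=bot.current_contact_force()-f0;print(dz,f.round(2))
    if f[2]<-15: ok=False;print("STUCK");break
if ok:
    bot.line_to([p[0],p[1],z0+.15],max_speed=.12);bot.hold(.2)
    print(bot.current_opening()*92,bot.current_grip_force(),bot.current_contact_force().round(2))
    a=bot.read_camera("side")["pixels"][110:310,260:440];b=bot.read_camera("top")["pixels"][145:245,240:440]
    w=bot.read_camera("wrist")["pixels"]
    a=cv2.resize(a,None,fx=2,fy=2);b=cv2.resize(b,None,fx=2,fy=2)
    cv2.imwrite("pics/end.png",np.hstack([a,np.vstack([b,cv2.resize(w[:320],(400,200))])]))
print(bot.current_ee_pos(),bot.current_clock())
```

```text
0.002 [ 1.28 -0.35 -5.17]
0.004 [ 1.69 -0.48 -4.66]
0.007 [ 1.   -0.12 -2.53]
0.011 [ 0.43  0.13 -4.14]
0.016 [-0.48  0.03 -3.31]
0.022 [ 2.98 -1.15 -4.53]
56.74746745870902 44.999635715503246 [-0.33 -0.58 -0.88]
[0.50525304 0.15350976 0.22087518] 27.825
```

View pics/end.png

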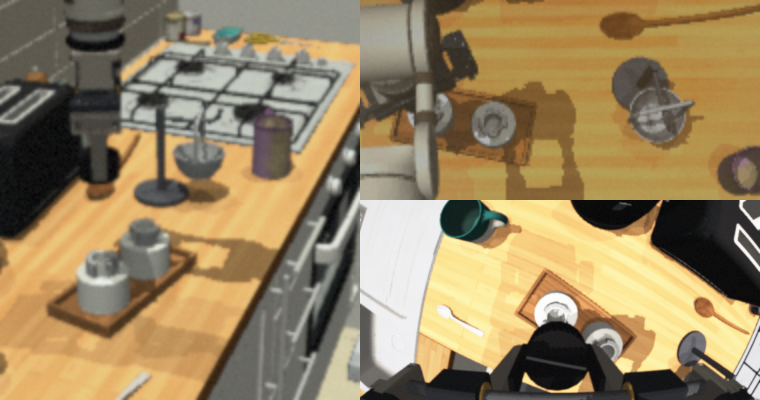

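The cap is off and held upright in the gripper, well above its bare neck. The basket still hangs on the hook, and the mugs and spoon have not moved.

```bash
python3 -c "
from workcell import bot
bot.hold(.5);print(bot.current_joint_vel().round(3),bot.current_opening());print(bot.job_done())"
```

```text
[-0.    -0.    -0.001 -0.001  0.001 -0.003] 0.6175129855518283
the job is handed in; nothing more can be done
None
```

I handed the job in at about 28 s: the basket hangs on the hook, and the cap, which was the reverse type and opened clockwise, is held upright about 15 cm above its canister.

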